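# Pair the valve balls with their seats and turn the large one for inspection

## Robot

A 6-joint arm with a two-finger parallel gripper is mounted at the origin on the work surface. World frame = base frame: x ahead of the robot, y to its left, z up, the work surface at z = 0. Lengths are in m, angles in rad, forces in N, time in s.
With the tool pointing down it reaches from about 0.25 to 0.8 m from the base axis. Payload 8.5 kg.
Tool frame: the origin (TCP) lies midway between the tips of the shut fingers; the grasp point (between the pads) lies bot.tcp_to_grasp behind it (bot.tcp_to_grasp is the distance from the TCP to the grasp point, in m); z points along the fingers, x is the direction in which the jaws open and shut, and the axes are right-handed (so a half turn about z gives the same grasp; the last joint's range is limited). The gripper opens to 85 mm and grips with 20 to 120 N. Pads are 22 mm wide; open, the fingers measure 114 mm over their backs; the gripper's body (76 mm by 85 mm) begins 54 mm behind the grasp point. The pads swing forward as they close: fully open they stand 13 mm farther back than shut.
Start: joints at [-1.173, 0.238, -0.013, 1.319, 0, 1.571], TCP at [0.203, -0.484, 0.231] pointing down, gripper open.
Joint ranges: [-2.66, 2.66], [-1.03, 1.9], [-1.14, 1.46], [-1.82, 2.27], [-1.45, 1.34], [-3.14, 3.14]. Speed limits (rad/s): [2.22, 2.22, 2.79, 3.14, 3.14, 3.14].

## Interface

Orientations are given as [roll, pitch, yaw] about the fixed x, y, z axes, in that order (R = Rz(yaw) Ry(pitch) Rx(roll)).
In Python, from bench import bot gives the robot as it stands. The module is installed in compiled form; this text tells all that it offers.
- The arm moves only by the shell command python3 -m inch 'ROWS' [FORCE]. ROWS is JSON, a list of rows, each a list of 5 numbers: the shift along the world's x, y, z in mm, then the turn about the world's z in degrees, then the opening, from 0 (shut) to 1 (fully open). A call has 1 to 10 rows; each row shifts and turns the commanded pose from where the row before left it; what a row does not reach is not made up. A row lasts 1/8 s, in which the tool goes at most 62.5 mm and 10.7 degrees, less where a joint would pass 70% of its speed; a pose out of reach is approached as far as the arm can. A call with a gripper value outside its range is refused whole. The fingers move at their own pace and stop on an object; FORCE is the grip in N (left out, the last holds). Time passes only in rows, so rows that do not move let the fingers close. It gives the time, the measured TCP pose, the force and the opening at its end, in the units of the state.
- bot.sense(): the state, without advancing time (a new reading comes with each control period).
- bot.camera(name): name is "scene" or "top" or "wrist"; returns (picture, depth): 400x640x3 uint8, red, green, blue; 400x640 float32, m along the optical axis (not along the pixel's ray), 0 where there is no reading.
- bot.get_calibration(name): a dict with "fx", "fy", "cx", "cy" (pixels), "world_from_camera" (4x4, takes a point from camera to world coordinates). Camera axes: x right, y down, z forward; pixel columns grow to the right and rows downward; lengths in m; the calibration is good to about 2 mm. A picture is of the moment at which its call begins: read the wrist's pose just before it. get_calibration takes no time and is no camera call; for the wrist camera it gives the pose at the moment of the call.
- bot.close_job(): hands the job in, once; it reports no verdict.
Trained networks look in the newest picture that a camera, given by its name, has taken for a name from the list of things; names that differ only in an ending like _2 or _b are one class to them, and where a whole thing is asked for, a point or a joint stands for the part that bears it (a point fixed in the world has none). Each returns a list of dicts, best first, with "confidence" (0 to 1); they miss things now and then, are a little off and sometimes report something else, mostly with a low value. They report only what shows in the picture. A call takes as long as a camera call.
- bot.boxes_of(camera, label): "rect" ([centre column, centre row, width, height] in pixels, round what is visible of it).
- bot.silhouettes(camera, label): "mask" (400x640 bool, what is visible of it) and "rect" ([centre column, centre row, width, height] in pixels, round what is visible of it).
- bot.landmark_of(camera, label): "point" ([column, row] in pixels: a listed point, or the origin of a listed thing).
The state is a dict: "t": time; "q": joint angles; "qd": joint speeds; "joint_torque": joint torques, N m; "eef_pos": TCP position; "ee_rot": TCP orientation; "wrist_force": force on the tool from outside, world axes, zero at the start; "torque": the same for the moment, N m; "opening": finger opening in m.
Only numpy, scipy, OpenCV 4.12 (cv2) and the standard library are available. Lean on these libraries where they do the work, as an engineer would, in place of code of your own. Each camera call takes 0.05 s, during which the arm holds its last target.

## Task

Set each loose steel ball gently into the dished brass seat of its own size, the large ball in the large seat and the small ball in the small seat, leaving both seats on their rests. Then lift the large seat straight off its rest with its ball in it, keep it level and the ball in the middle, and once it is clear turn it a quarter turn (either way), so that its ears lie crosswise to its rest. Finish while still holding it in the gripper, still and level, about 10 cm above its own rest, with the ball resting freely in the middle; leave the file, nut, hammer and brush where they lie.

Things in the scene. Friction and masses are not known exactly. Their poses are not given: they have to be found in the camera images.
- dish_large_mid (a point): Centre of the large brass seat (loose), half-way up its 23.5 mm height. Round body 58 mm across; flat grip pads on its +y and -y sides, full height, 26 mm wide, 64 mm over the pads; low bolt ears along +x and -x, 100 mm over the ears, 22 mm wide, 10 mm thick at the bottom. z up. Starts on its rest, ears along the rest's x, this point 42 mm above the bench. The large ball seated in it has its centre 20.4 mm above this point.
- dish_small_mid (a point): Centre of the small brass seat (loose, 0.17 kg), half-way up its 21.2 mm height. Same form as the large one: body 41 mm across, 46 mm over the grip pads (+y, -y), 74 mm over the ears (+x, -x). Starts on its rest, this point 40.6 mm above the bench. The small ball seated in it has its centre 17.5 mm above this point.
- ball_large_center (a point): Centre of the large steel ball, 32 mm diameter, about 0.13 kg, loose. Starts in a low dark iron cup (36 mm across the foot, 22 mm high, fixed), its centre about 34.5 mm above the bench. Its orientation means nothing.
- ball_small_center (a point): Centre of the small steel ball, 24 mm diameter, about 0.06 kg, loose. Starts in a cup of the same kind, its centre about 30 mm above the bench. Its orientation means nothing.
- rest_large: Fixed grey steel rest under the large seat: foot 75 x 50 x 6 mm, upright bar 50 mm long (x) and 26 mm wide (y), top 30 mm above the bench. Origin: centre of the underside, on the bench; x along the bar, z up. The seat just lies on it, centred, and overhangs on all sides. The two rests are alike and may stand left or right.
- rest_small: Fixed rest of the same form and size, under the small seat.
- dish_large: The large seat, about 0.32 kg (varies); origin at the centre of its underside, x along the ears, z up. Its top has a shallow conical hollow about the z axis: lowest point 16 mm above the underside, 8 deg slope out to 15 mm radius, then 25 deg up to the rim at 26.5 mm radius. The ball rolls freely in it and comes to rest in the middle when level.
- dish_small: The small seat; origin at the centre of its underside, x along the ears, z up. Its conical hollow is 16 mm above the underside at the middle, 8 deg slope out to 10.5 mm radius, then 25 deg up to the rim at 18.5 mm radius.
- ball_large: The large ball itself; its origin is a point on its surface that turns as it rolls, so use its centre point.
- ball_small: The small ball itself; its origin is a point on its surface that turns as it rolls, so use its centre point.
- file_mid (a point): Bystander: hand file with a round wooden handle 24 mm thick, 235 mm long, lying between the two rests; point 12 mm above the bench, near the middle of its length, x along it.
- nut_mid (a point): Bystander: hexagonal steel nut, 36 mm across, 18 mm high, lying between the two ball cups; point at its centre.
- hammer_grip (a point): Bystander: hammer lying to the left; point on its handle.
- brush_grip (a point): Bystander: brush lying to the right; point on its handle.

How it is judged:
By the outcome, as a careful person would: the job done as asked, in the order asked, and still so for the second after the job is handed in, while the arm keeps its last pose, push and grip.
It also fails if it takes over 72 s, if anything falls off the work surface, if the arm or the gripper's body presses on something with over 40 N, if the wrist force passes 120 N, or if a joint passes its speed limit or range.

## Working session

There is one attempt and no reset: what is moved stays moved. The work goes in short steps, Python scripts to look and compute and a shell command to move; the robot and the scene stay as the last step left them, time stands still between calls to the robot, and variables do not carry over. Pictures are saved under pics/ and viewed, and the job is handed in when it is done.

```bash
mkdir -p pics
cat > h.py <<'E'
import numpy as np,cv2
from bench import bot
def shot(cam,fn):
    im,d=bot.camera(cam); cv2.imwrite('pics/'+fn,im[:,:,::-1]); return im,d
def ray(cam,px,z):
    c=bot.get_calibration(cam);T=np.array(c['world_from_camera'])
    v=T[:3,:3]@np.array([(px[0]-c['cx'])/c['fx'],(px[1]-c['cy'])/c['fy'],1])
    o=T[:3,3]; return o+v*(z-o[2])/v[2]
def cloud(cam,d):
    c=bot.get_calibration(cam);T=np.array(c['world_from_camera'])
    v,u=np.mgrid[:400,:640]
    P=np.stack([(u-c['cx'])/c['fx']*d,(v-c['cy'])/c['fy']*d,d],-1)
    return P@T[:3,:3].T+T[:3,3]
E
python3 - <<'E'
from h import *
np.set_printoptions(precision=4,suppress=True)
s=bot.sense(); print(s, bot.tcp_to_grasp)
for c in('top','scene'): shot(c,c+'0.png')
Z=dict(dish_large_mid=.042,dish_small_mid=.0406,ball_large_center=.0345,ball_small_center=.030,file_mid=.012,nut_mid=.009,hammer_grip=.012,brush_grip=.012,rest_large=0,rest_small=0)
for cam in('top','scene'):
  for k,z in Z.items():
    for r in bot.landmark_of(cam,k)[:2]:
      print(cam,k,np.round(r['confidence'],2),np.round(r['point'],1),ray(cam,r['point'],z))
E
```

```text
{'t': 0.0, 'q': array([-1.173 ,  0.2388, -0.0143,  1.3192, -0.    ,  1.5708]), 'qd': array([-0.0003,  0.0001,  0.0002,  0.0002, -0.    , -0.0003]), 'joint_torque': array([  0.0009, -53.8783,  34.6433,   0.0184,  -0.0001,  -0.    ]), 'eef_pos': array([ 0.2032, -0.4836,  0.2307]), 'ee_rot': array([ 3.1416,  0.0014, -1.173 ]), 'wrist_force': array([ 0.7744,  1.0719, -0.7185]), 'torque': array([ 0.0239, -0.0006, -0.0098]), 'opening': 0.08558152461000162} 0.0187
top dish_large_mid 0.94 [282.1 159.6] [0.6304 0.1432 0.042 ]
top dish_small_mid 0.64 [410.9 178.6] [ 0.58   -0.1477  0.0406]
top ball_large_center 0.62 [430.3 237.1] [ 0.447  -0.1848  0.0345]
top ball_small_center 0.74 [487.7 256.8] [ 0.4006 -0.311   0.03  ]
top ball_small_center 0.57 [281.7 236.5] [0.4565 0.1466 0.03  ]
top file_mid 0.55 [340.1 161.8] [0.6302 0.0098 0.012 ]
top nut_mid 0.64 [342.4 240.4] [0.4462 0.01   0.009 ]
top hammer_grip 0.61 [175.  257.5] [0.4162 0.3893 0.012 ]
top brush_grip 0.63 [489.7 256.8] [ 0.4011 -0.3225  0.012 ]
top rest_large 0.58 [285.  160.9] [0.6385 0.1398 0.    ]
top rest_large 0.31 [409.3 180.
[... 265 characters left out ...]
8 -0.1464  0.0406]
scene dish_small_mid 0.27 [276.3 137.1] [ 0.4321 -0.2796  0.0406]
scene ball_large_center 0.52 [294.4 149. ] [ 0.4296 -0.194   0.0345]
scene ball_large_center 0.15 [339.2 186.5] [0.4612 0.0285 0.0345]
scene ball_small_center 0.62 [375.4 208.8] [0.4559 0.1419 0.03  ]
scene file_mid 0.77 [275.9 217.8] [0.6275 0.0006 0.012 ]
scene file_mid 0.64 [259.5 175.2] [ 0.5598 -0.1755  0.012 ]
scene nut_mid 0.48 [339.3 187.5] [0.4391 0.0046 0.009 ]
scene hammer_grip 0.65 [481.1 272. ] [0.432  0.3885 0.012 ]
scene rest_large 0.83 [314.5 255.1] [0.6289 0.1388 0.    ]
scene rest_large 0.2 [258.4 175.3] [ 0.5534 -0.1941  0.    ]
scene rest_small 0.67 [264.6 186.8] [ 0.5708 -0.1363  0.    ]
```

View pics/top0.png

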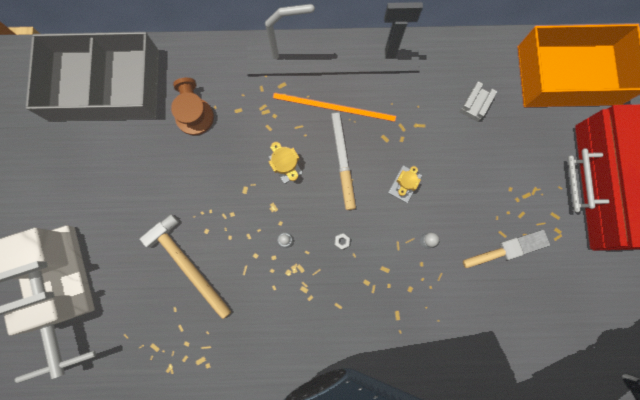

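View pics/scene0.png

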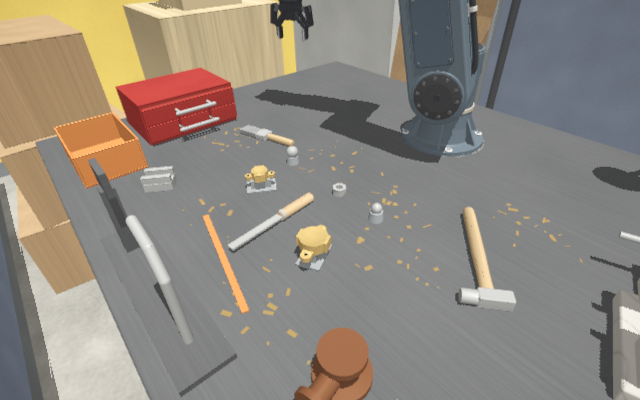

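The top picture shows the large seat at about (284,160), the small seat at (409,180), balls at (285,240) and (431,240), the nut at (342,241) and the file between the seats. I'll measure these more finely.

Run:
```python
from h import *
np.set_printoptions(precision=4,suppress=True)
im,d=bot.camera('top'); P=cloud('top',d)
for (u,v) in((285,240),(431,240),(284,160),(409,180)):
    w=P[v-14:v+15,u-14:u+15].reshape(-1,3)
    for lo,hi in((.012,.03),(.03,.04),(.04,.07)):
        m=(w[:,2]>lo)&(w[:,2]<hi)
        if m.sum()>3:
            q=w[m];print((u,v),(lo,hi),m.sum(),q.mean(0),q.min(0),q.max(0), q[q[:,2].argmax()])
crop=np.hstack([cv2.resize(im[v-25:v+25,u-25:u+25],(390,390),interpolation=cv2.INTER_CUBIC) for u,v in((284,160),(409,180))])
cv2.imwrite('pics/z0.png',crop[:,:,::-1])
crop=np.hstack([cv2.resize(im[v-25:v+25,u-25:u+25],(390,390),interpolation=cv2.INTER_CUBIC) for u,v in((285,240),(431,240))])
cv2.imwrite('pics/z1.png',crop[:,:,::-1])
print(bot.get_calibration('top')['fx'])
```

```text
(285, 240) (0.012, 0.03) 71 [0.4485 0.1384 0.02  ] [0.434  0.1246 0.0122] [0.4656 0.1564 0.0299] [0.462  0.1436 0.0299]
(285, 240) (0.03, 0.04) 69 [0.45   0.1401 0.0361] [0.4394 0.1301 0.03  ] [0.4619 0.1526 0.04  ] [0.4542 0.134  0.04  ]
(285, 240) (0.04, 0.07) 16 [0.4501 0.1417 0.0412] [0.4451 0.1361 0.0402] [0.4565 0.1473 0.0437] [0.4451 0.1382 0.0437]
(431, 240) (0.012, 0.03) 32 [ 0.4387 -0.1758  0.0179] [ 0.4263 -0.1882  0.0129] [ 0.4555 -0.1705  0.0253] [ 0.4394 -0.1724  0.0253]
(431, 240) (0.03, 0.04) 30 [ 0.4394 -0.1803  0.0369] [ 0.4271 -0.2005  0.0305] [ 0.4562 -0.1717  0.0398] [ 0.4354 -0.1998  0.0398]
(431, 240) (0.04, 0.07) 133 [ 0.4417 -0.1855  0.0457] [ 0.4287 -0.1998  0.0402] [ 0.4557 -0.1715  0.0522] [ 0.4415 -0.1793  0.0522]
(284, 160) (0.012, 0.03) 4 [0.6048 0.1347 0.025 ] [0.6014 0.1148 0.0184] [0.6133 0.1493 0.0299] [0.6022 0.1493 0.0299]
(284, 160) (0.03, 0.04) 66 [0.6235 0.1388 0.0377] [0.5967 0.1075 0.0301] [0.6647 0.1695 0.04  ] [0.6631 0.1456 0.04  ]
(284, 160) (0.04, 0.07) 600 [0.6283 0.1386 0.0492] [0.5967 0.1065 0.0401] [0.6635 0.1696 0.0561] [0.6411 0.1106 0.0561]
(409, 180) (0.012, 0.03) 21 [ 0.5623 -0.1303  0.0246] [ 0.549  -0.1447  0.0122] [ 0.6029 -0.1176  0.0293] [ 0.6028 -0.1447  0.0293]
(409, 180) (0.03, 0.04) 72 [ 0.5706 -0.1357  0.0369] [ 0.5455 -0.1631  0.0301] [ 0.6077 -0.115   0.04  ] [ 0.5952 -0.1603  0.04  ]
(409, 180) (0.04, 0.07) 354 [ 0.5753 -0.1406  0.0478] [ 0.5449 -0.166   0.04  ] [ 0.6068 -0.1162  0.0544] [ 0.5556 -0.1437  0.0544]
431.77967202534876
```

View pics/z0.png

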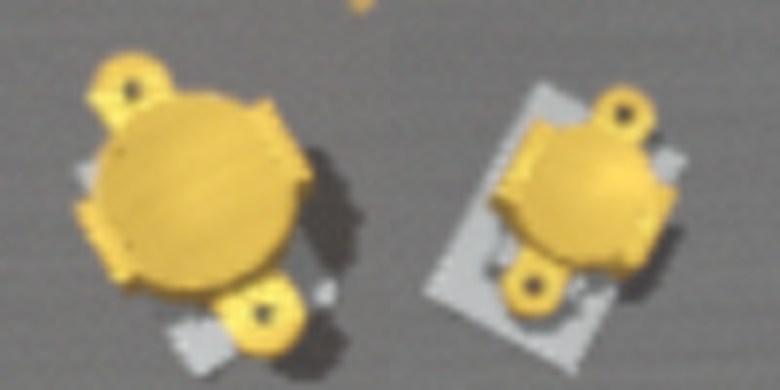

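View pics/z1.png

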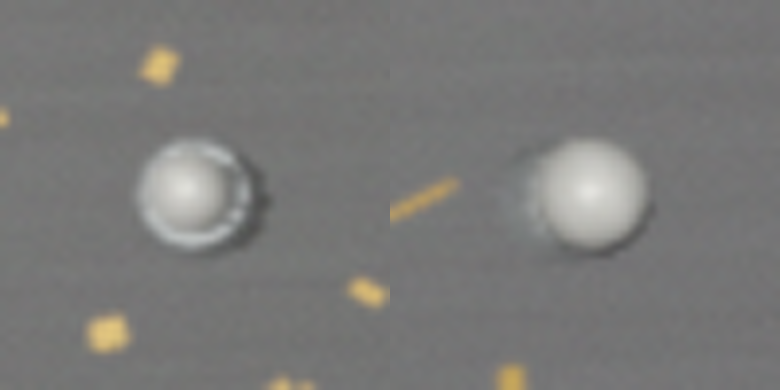

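The large ball is on the right at about (0.442, −0.186). The small ball is on the left at (0.450, 0.140). So the transfers cross over: the large seat is on the left and the small seat on the right. I'll move over the large ball and look with the wrist camera.

```bash
python3 -m inch '[[30,37,0,0,1],[30,37,0,0,1],[30,37,0,0,1],[30,37,0,0,1],[30,37,0,0,1],[30,37,0,0,1],[30,37,0,0,1],[28,37,0,0,1],[0,0,0,0,1],[0,0,0,0,1]]' 30
python3 - <<'E'
from h import *
np.set_printoptions(precision=4,suppress=True)
s=bot.sense(); print(s['eef_pos'],s['ee_rot'],s['q'],s['t'])
im,d=shot('wrist','w1.png'); c=bot.get_calibration('wrist'); print(c)
for r in bot.landmark_of('wrist','ball_large_center')[:2]: print(r['confidence'],r['point'],ray('wrist',r['point'],.0345))
P=cloud('wrist',d); m=(P[...,2]>.036)&(P[...,2]<.06)&(abs(P[...,0]-.442)<.04)&(abs(P[...,1]+.186)<.04)
q=P[m]
if len(q)>10:
  A=np.c_[2*q,np.ones(len(q))]; x=np.linalg.lstsq(A,(q**2).sum(1),rcond=None)[0]; print('sphere',x[:3],np.sqrt(x[3]+x[:3]@x[:3]),len(q))
E
```

```text
t: 2.4
eef_pos: [0.4412, -0.188, 0.2312]
ee_rot: [3.141, 0.0, -1.172]
wrist_force: [0.2, -1.0, -0.2]
opening: 0.0856
[ 0.4412 -0.188   0.2312] [ 3.1412  0.     -1.1722] [-0.4027  0.1606 -0.1138  1.2967 -0.0003  2.3404] 2.4
{'fx': 295.1257539445653, 'fy': 295.1257539445653, 'cx': 322.1425635938251, 'cy': 203.38925889614794, 'world_from_camera': array([[ 0.3872, -0.8846, -0.2599,  0.5076],
       [-0.922 , -0.3716, -0.1089, -0.1613],
       [-0.0002,  0.2817, -0.9595,  0.3749],
       [ 0.    ,  0.    ,  0.    ,  1.    ]])}
0.58 [318.2, 181.9] [ 0.4379 -0.1857  0.0345]
sphere [ 0.4419 -0.1884  0.0361] 0.015540367132855974 576
```

View pics/w1.png

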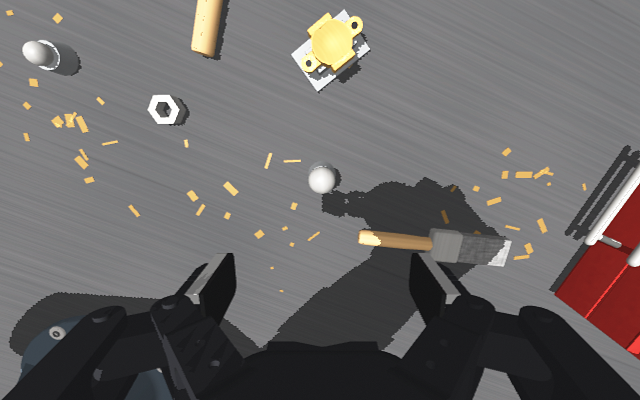

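The wrist picture shows the large ball at (321,180), clear of the brush. The sphere fit puts it at (0.442, −0.188), so I'll go down and grip lightly.

```bash
python3 -m inch '[[1,0,-45,0,1],[0,0,-45,0,1],[0,0,-45,0,1],[0,0,-40,0,1],[0,0,-22,0,1],[0,0,-10,0,1],[0,0,0,0,1],[0,0,0,0,0.3],[0,0,0,0,0.2],[0,0,0,0,0.2]]' 25
python3 -m inch '[[0,0,0,0,0.2],[0,0,0,0,0.2]]'
python3 - <<'E'
from h import *
np.set_printoptions(precision=4,suppress=True)
s=bot.sense(); print(s['eef_pos'],s['opening'],s['t'])
im,d=shot('wrist','w2.png')
E
```

```text
t: 3.75
eef_pos: [0.4425, -0.1877, 0.0248]
ee_rot: [-3.141, 0.0, -1.173]
wrist_force: [-8.9, 22.5, 19.5]
opening: 0.0321
t: 4.0
eef_pos: [0.4422, -0.1868, 0.025]
ee_rot: [-3.14, 0.002, -1.172]
wrist_force: [-2.7, 6.7, 10.4]
opening: 0.0299
[ 0.4422 -0.1868  0.025 ] 0.0299097536933123 4.0
```

View pics/w2.png

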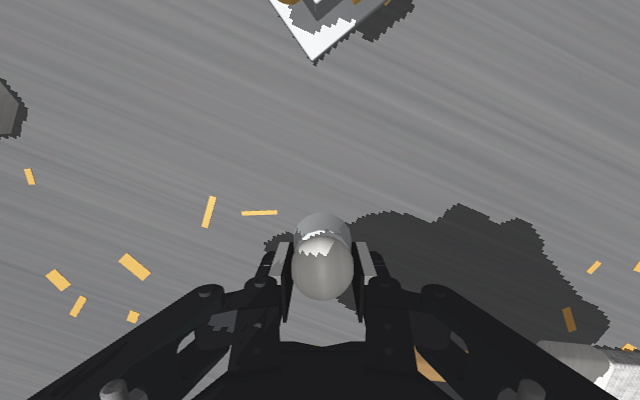

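Run:
```python
from h import *
np.set_printoptions(precision=4,suppress=True)
im,d=bot.camera('wrist'); P=cloud('wrist',d); s=bot.sense()
R=np.array([np.cos(s['ee_rot'][2]),np.sin(s['ee_rot'][2])])
for v in range(230,330,8):
  print(v,[(u,round(float((P[v,u,:2]-s['eef_pos'][:2])@R)*1e3),round(float((P[v,u,:2]-s['eef_pos'][:2])@[-R[1],R[0]])*1e3),round(float(P[v,u,2])*1e3)) for u in(267,275,283,290,322,356,362,372)])
print(s['wrist_force'],s['opening'])
```

```text
230 [(267, -33, 6, 0), (275, -28, 6, 2), (283, -23, 6, 2), (290, -19, 6, 1), (322, 1, 14, 22), (356, 21, 6, 1), (362, 25, 6, 1), (372, 31, 6, 0)]
238 [(267, -33, 1, 1), (275, -28, 1, 1), (283, -23, 1, 2), (290, -19, 1, 1), (322, 1, 72, 169), (356, 21, 1, 1), (362, 25, 1, 1), (372, 31, 1, 2)]
246 [(267, -33, -4, 2), (275, -28, -5, 1), (283, -18, 12, 37), (290, -15, 12, 37), (322, 1, 14, 43), (356, 17, 11, 36), (362, 20, 11, 35), (372, 32, -5, 1)]
254 [(267, -27, 7, 35), (275, -22, 7, 37), (283, -17, 11, 44), (290, -14, 11, 44), (322, 1, 12, 45), (356, 16, 11, 44), (362, 19, 11, 44), (372, 25, 7, 36)]
262 [(267, -25, 7, 44), (275, -20, 12, 53), (283, -16, 11, 52), (290, -14, 7, 44), (322, 1, 9, 48), (356, 16, 9, 48), (362, 18, 11, 53), (372, 23, 11, 52)]
270 [(267, -23, 7, 53), (275, -19, 11, 60), (283, -15, 11, 60), (290, -14, 3, 45), (322, 1, 7, 51), (356, 16, 6, 49), (362, 17, 11, 59), (372, 21, 11, 60)]
278 [(267, -21, 12, 67), (275, -18, 10, 64), (283, -15, 10, 64), (290, -14, 0, 47), (322, 1, 3, 52), (356, 16, 2, 50), (362, 17, 11, 65), (372, 20, 12, 68)]
286 [(267, -19, 13, 74),
[... 281 characters left out ...]
, 12, 77)]
302 [(267, -18, 12, 83), (275, -15, 13, 83), (283, -15, -1, 64), (290, -20, -45, 1), (322, 1, -44, 1), (356, 16, -9, 52), (362, 17, -1, 64), (372, 17, 13, 84)]
310 [(267, -15, 18, 95), (275, -13, 17, 94), (283, -15, -5, 63), (290, -20, -50, 2), (322, 1, -51, 1), (356, 23, -50, 2), (362, 17, -6, 63), (372, 16, 17, 94)]
318 [(267, -15, 18, 98), (275, -12, 18, 98), (283, -16, -9, 63), (290, -21, -57, 0), (322, 1, -57, 1), (356, 23, -57, 1), (362, 17, -9, 64), (372, 15, 17, 97)]
326 [(267, -14, 17, 101), (275, -12, 18, 102), (283, -26, -63, 1), (290, -21, -63, 1), (322, 1, -63, 2), (356, 24, -64, 1), (362, 28, -63, 1), (372, 15, 17, 101)]
[-2.3341  6.9745 10.8743] 0.030124179329800247
```

Depth puts the tips at about 36 mm, close to the equator, with the opening at 29.9 mm. The grip is too high, so I'll open, lower 9 mm and close again.

```bash
python3 -m inch '[[0,0,0,0,0.6],[0,0,0,0,0.6],[0,-1,-5,0,0.6],[0,0,-4,0,0.6],[0,0,0,0,0.2],[0,0,0,0,0.2],[0,0,0,0,0.2],[0,0,0,0,0.2]]' 25
python3 - <<'E'
from h import *
np.set_printoptions(precision=4,suppress=True)
im,d=shot('wrist','w3.png'); P=cloud('wrist',d); s=bot.sense()
R=np.array([np.cos(s['ee_rot'][2]),np.sin(s['ee_rot'][2])])
for v in range(230,330,8):
  print(v,[(u,round(float((P[v,u,:2]-s['eef_pos'][:2])@R)*1e3),round(float((P[v,u,:2]-s['eef_pos'][:2])@[-R[1],R[0]])*1e3),round(float(P[v,u,2])*1e3)) for u in(275,283,322,362,372)])
print(s['wrist_force'],s['opening'],s['eef_pos'])
E
```

```text
t: 5.1
eef_pos: [0.4412, -0.1872, 0.0151]
ee_rot: [3.141, 0.004, -1.172]
wrist_force: [-3.3, 8.6, 5.6]
opening: 0.0305
230 [(275, -26, 10, 1), (283, -22, 10, 1), (322, 1, 16, 17), (362, 23, 10, 2), (372, 29, 10, 1)]
238 [(275, -27, 5, 0), (283, -22, 5, 1), (322, 1, 14, 23), (362, 24, 5, 1), (372, 29, 5, 1)]
246 [(275, -27, 0, 1), (283, -18, 12, 27), (322, 1, 16, 37), (362, 20, 12, 26), (372, 30, 0, 0)]
254 [(275, -22, 8, 28), (283, -17, 11, 35), (322, 1, 15, 42), (362, 19, 12, 35), (372, 25, 7, 26)]
262 [(275, -20, 11, 42), (283, -16, 12, 43), (322, 1, 13, 46), (362, 18, 11, 43), (372, 23, 11, 42)]
270 [(275, -18, 12, 50), (283, -15, 11, 49), (322, 1, 10, 47), (362, 17, 12, 50), (372, 21, 12, 50)]
278 [(275, -18, 10, 55), (283, -15, 11, 55), (322, 1, 8, 49), (362, 17, 11, 54), (372, 20, 12, 57)]
286 [(275, -16, 12, 63), (283, -15, 7, 54), (322, 1, 5, 51), (362, 17, 6, 54), (372, 19, 12, 63)]
294 [(275, -16, 12, 69), (283, -15, 3, 54), (322, 1, 1, 51), (362, 17, 3, 55), (372, 19, 12, 68)]
302 [(275, -15, 12, 73), (283, -15, -1, 54), (322, 1, -3, 51), (362, 17, -1, 54), (372, 18, 12, 73)]
310 [(275, -13, 17, 84), (283, -15, -4, 55), (322, 1, -9, 48), (362, 17, -5, 54), (372, 16, 17, 84)]
318 [(275, -12, 17, 87), (283, -15, -8, 55), (322, 1, -50, 1), (362, 18, -9, 54), (372, 15, 17, 88)]
326 [(275, -12, 18, 91), (283, -24, -55, 1), (322, 1, -56, 1), (362, 26, -55, 1), (372, 15, 18, 92)]
[-2.3259  8.1809  5.7128] 0.03039951882791536 [ 0.4412 -0.1872  0.0151]
```

View pics/w3.png

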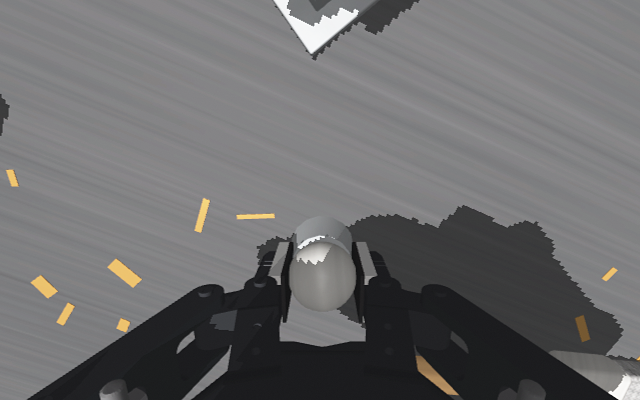

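The grip is now below the equator, with the tips at 26 mm. I'll lift, check, and carry the ball over the large seat.

```bash
python3 -m inch '[[0,0,5,0,0.2],[0,0,15,0,0.2],[0,0,30,0,0.2],[0,0,40,0,0.2],[10,15,40,0,0.2],[22,40,35,0,0.2],[25,45,15,0,0.2],[25,45,0,0,0.2],[25,45,0,0,0.2],[25,45,0,0,0.2]]' 30
python3 -m inch '[[25,45,0,0,0.2],[20,30,0,0,0.2],[10,17,0,0,0.2],[0,0,0,0,0.2],[0,0,0,0,0.2]]'
python3 - <<'E'
from h import *
np.set_printoptions(precision=4,suppress=True)
im,d=shot('wrist','w4.png'); s=bot.sense()
print(s['wrist_force'],s['opening'],s['eef_pos'],s['t'],s['q'])
for k,z in(('dish_large_mid',.042),('dish_large',.03),('rest_large',0),('file_mid',.012)):
  for r in bot.landmark_of('wrist',k)[:1]: print(k,r['confidence'],r['point'],ray('wrist',r['point'],z))
r=bot.silhouettes('wrist','dish_large')
if r:
  P=cloud('wrist',d); q=P[r[0]['mask']]; print(r[0]['confidence'],len(q))
  e=q[(q[:,2]>.034)&(q[:,2]<.0445)]; t=q[(q[:,2]>.050)&(q[:,2]<.058)]
  print('top',t.mean(0),cv2.minEnclosingCircle((t[:,:2]*1000).astype(np.float32)),cv2.minAreaRect((t[:,:2]*1000).astype(np.float32)))
  print('all',cv2.minAreaRect((q[q[:,2]>.034][:,:2]*1000).astype(np.float32)))
E
```

```text
t: 6.4
eef_pos: [0.5752, 0.0474, 0.1955]
ee_rot: [-3.141, -0.001, -1.173]
wrist_force: [1.0, -0.9, -1.0]
opening: 0.0305
t: 7.02
eef_pos: [0.629, 0.1374, 0.1952]
ee_rot: [3.141, -0.0, -1.173]
wrist_force: [-0.5, 0.0, -1.0]
opening: 0.0302
[-0.1937  0.3108 -0.5864] 0.030350141938055 [0.629  0.1372 0.1954] 7.075 [ 0.2148  0.4573  0.2229  1.3368 -0.0002  2.9593]
dish_large_mid 0.69 [317.1, 187.6] [0.6289 0.1419 0.042 ]
dish_large 0.93 [319.3, 184.3] [0.6306 0.1402 0.03  ]
rest_large 0.16 [321.6, 261.8] [0.5324 0.0966 0.    ]
file_mid 0.81 [429.1, 227.8] [ 0.6286 -0.0011  0.012 ]
0.92 3643
top [0.6298 0.1386 0.0534] ((629.9306640625, 138.8402862548828), 33.27847671508789) ((629.6597290039062, 139.0561981201172), (63.60252380371094, 57.553009033203125), 81.46856689453125)
all ((639.887451171875, 137.72987365722656), (65.6242446899414, 107.1113510131836), 85.21586608886719)
```

View pics/w4.png

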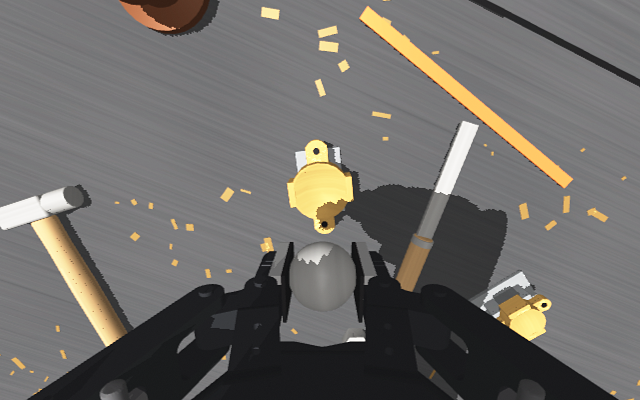

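The large seat's top is centred at (0.630, 0.139), its ear holes are at pixels (316,151) and (324,224), and the ball is held centrally. I'll go down to just above it.

```bash
python3 -m inch '[[1,2,-35,0,0.2],[0,0,-45,0,0.2],[0,0,-40,0,0.2],[0,0,-18,0,0.2],[0,0,-7,0,0.2],[0,0,-3,0,0.2],[0,0,0,0,0.2],[0,0,0,0,0.2]]'
python3 - <<'E'
from h import *
np.set_printoptions(precision=4,suppress=True)
im,d=shot('wrist','w5.png'); s=bot.sense()
print(s['wrist_force'],s['opening'],s['eef_pos'],s['t'])
for p in((316,151),(324,224)): pass
E
```

```text
t: 8.32
eef_pos: [0.6294, 0.1393, 0.0505]
ee_rot: [-3.142, -0.001, -1.174]
wrist_force: [-12.9, -4.8, 22.8]
opening: 0.0304
[-11.8493  -3.1535  21.73  ] 0.02998091940568779 [0.6294 0.1392 0.0505] 8.375
```

View pics/w5.png

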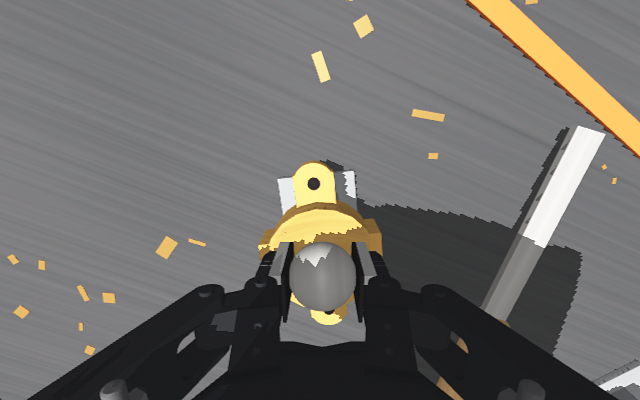

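Contact came about 3–4 mm early (22 N, seat at (318,250)). I'll back off a little and find out why before releasing.

```bash
python3 -m inch '[[0,0,4,0,0.2],[0,0,0,0,0.2]]'
python3 - <<'E'
from h import *
np.set_printoptions(precision=4,suppress=True)
im,d=shot('wrist','w6.png'); s=bot.sense()
print(s['wrist_force'],s['opening'],s['eef_pos'],s['t'])
P=cloud('wrist',d)
R=np.array([np.cos(s['ee_rot'][2]),np.sin(s['ee_rot'][2])]);N=np.array([-R[1],R[0]])
for v in range(180,330,8):
  print(v,[(u,round(float((P[v,u,:2]-s['eef_pos'][:2])@R)*1e3),round(float((P[v,u,:2]-s['eef_pos'][:2])@N)*1e3),round(float(P[v,u,2])*1e3)) for u in(267,275,283,300,322,345,362,372)])
m=np.zeros((400,640),bool);m[240:308,292:352]=1
q=P[m];q=q[q[:,2]>.06]
A=np.c_[2*q,np.ones(len(q))]; x=np.linalg.lstsq(A,(q**2).sum(1),rcond=None)[0]; print('sphere',x[:3],np.sqrt(x[3]+x[:3]@x[:3]),len(q),'rel',(x[:2]-s['eef_pos'][:2])@np.c_[R,N],x[2]-s['eef_pos'][2])
im2,d2=shot('scene','s6.png'); cv2.imwrite('pics/s6z.png',cv2.resize(im2[190:290,250:380],(780,600),interpolation=cv2.INTER_CUBIC)[:,:,::-1])
E
```

```text
t: 8.62
eef_pos: [0.6312, 0.1401, 0.0523]
ee_rot: [-3.14, -0.0, -1.173]
wrist_force: [0.3, -1.0, -1.7]
opening: 0.0305
[-0.4312 -0.3142 -1.3476] 0.029905842756903268 [0.631  0.1401 0.0518] 8.675
180 [(267, -36, 31, 0), (275, -31, 31, 1), (283, -25, 32, 5), (300, -11, 40, 41), (322, 1, 40, 41), (345, 16, 32, 6), (362, 28, 31, -1), (372, 34, 31, 1)]
188 [(267, -37, 26, 1), (275, -31, 26, 0), (283, -25, 27, 7), (300, -11, 35, 41), (322, 1, 35, 41), (345, 16, 27, 7), (362, 28, 26, 1), (372, 35, 26, 0)]
196 [(267, -37, 20, 1), (275, -31, 20, 0), (283, -25, 22, 6), (300, -11, 31, 41), (322, 1, 31, 41), (345, 16, 22, 7), (362, 28, 20, 1), (372, 35, 20, 1)]
204 [(267, -37, 14, 1), (275, -32, 15, 1), (283, -25, 16, 7), (300, -11, 26, 41), (322, 1, 26, 41), (345, 16, 16, 7), (362, 28, 14, 0), (372, 35, 15, 1)]
212 [(267, -37, 9, 1), (275, -32, 9, 1), (283, -26, 11, 6), (300, -11, 24, 47), (322, 1, 26, 54), (345, 13, 23, 46), (362, 28, 9, 1), (372, 35, 9, 0)]
220 [(267, -38, 2, 0), (275, -32, 2, 0), (283, -22, 15, 35), (300, -10, 22, 54), (322, 1, 21, 52), (345, 12, 22, 54), (362, 29, 3, 0), (3
[... 1477 characters left out ...]
, -15, 0, 91), (300, -9, -6, 82), (322, 1, -2, 87), (345, 11, -5, 83), (362, 17, -1, 90), (372, 18, 12, 109)]
308 [(267, -16, 17, 120), (275, -13, 18, 121), (283, -15, -4, 90), (300, -16, -69, 1), (322, 1, -7, 87), (345, 15, -41, 40), (362, 17, -3, 91), (372, 16, 17, 120)]
316 [(267, -15, 17, 123), (275, -13, 17, 124), (283, -15, -7, 92), (300, -16, -76, 0), (322, 1, -46, 41), (345, 15, -46, 40), (362, 17, -8, 90), (372, 15, 17, 123)]
324 [(267, -15, 17, 126), (275, -12, 17, 127), (283, -30, -83, 1), (300, -16, -83, 1), (322, 1, -52, 40), (345, 19, -84, 0), (362, 32, -83, 1), (372, 14, 17, 127)]
sphere [0.6649 0.1565 0.1309] 0.059053139057012205 3515 rel [-0.002   0.0376] 0.07908566512833884
```

View pics/s6z.png

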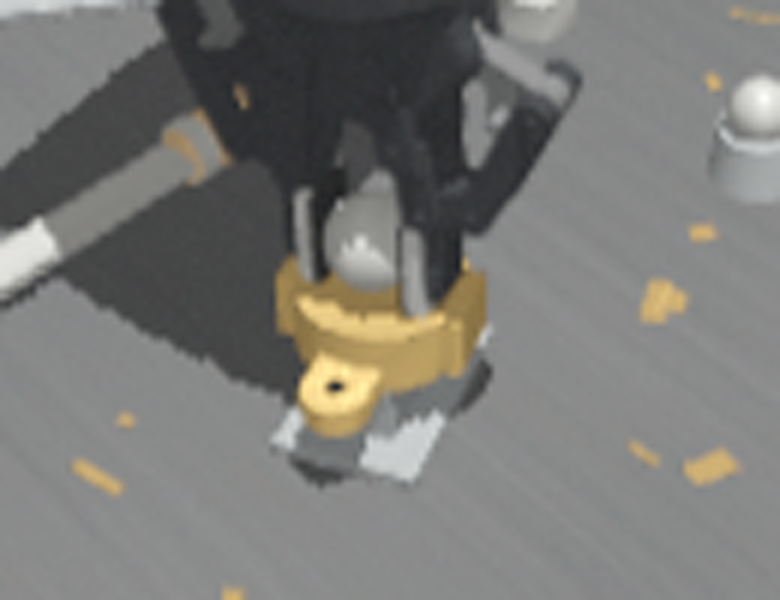

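The fingertips touch the rim first. They reach only about 3 mm above the TCP, lower than depth suggested, so my first grip height was right. I won't drop the ball 7 mm. It goes back to its cup for a grip about 10 mm higher.

```bash
python3 -m inch '[[0,0,20,0,0.2],[0,0,35,0,0.2],[-10,-17,35,0,0.2],[-25,-45,0,0,0.2],[-25,-45,0,0,0.2],[-25,-45,0,0,0.2],[-25,-45,0,0,0.2],[-25,-45,0,0,0.2],[-25,-42,0,0,0.2],[-20,-30,0,0,0.2]]' 
python3 -m inch '[[-10,-13,0,0,0.2],[0,0,0,0,0.2],[0,0,0,0,0.2]]'
python3 -c "
from h import *
shot('wrist','w7.png')"
```

```text
t: 9.98
eef_pos: [0.4494, -0.1755, 0.1412]
ee_rot: [3.142, -0.0, -1.174]
wrist_force: [1.3, 0.7, -1.7]
opening: 0.0302
t: 10.35
eef_pos: [0.441, -0.1864, 0.1412]
ee_rot: [-3.141, 0.0, -1.172]
wrist_force: [0.2, 0.7, -1.3]
opening: 0.0306
```

View pics/w7.png

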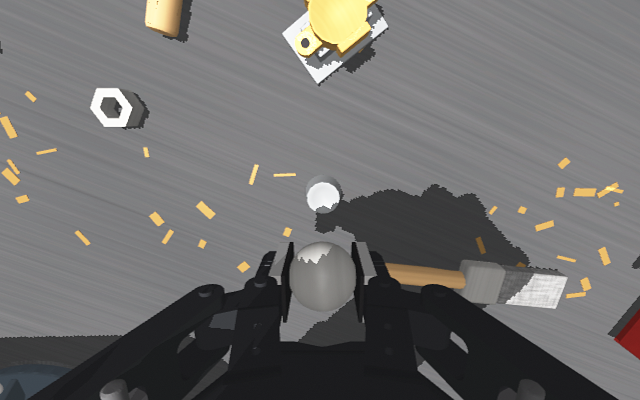

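The empty cup is at (322,196), right below the ball. I'll set the ball down, move up 10 mm and grip again.

```bash
python3 -m inch '[[0,-1,-40,0,0.2],[0,0,-45,0,0.2],[0,0,-25,0,0.2],[0,0,-10,0,0.2],[0,0,-4,0,0.2],[0,0,0,0,0.2]]' 
python3 -m inch '[[0,0,-1,0,0.2],[0,0,0,0,0.55],[0,0,0,0,0.55],[0,0,5,0,0.55],[0,0,4,0,0.55],[0,0,0,0,0.55]]' 
python3 -m inch '[[0,0,0,0,0.2],[0,0,0,0,0.2],[0,0,0,0,0.2],[0,0,0,0,0.2]]' 30
python3 -c "
from h import *
shot('wrist','w8.png')"
```

```text
t: 11.15
eef_pos: [0.441, -0.188, 0.0179]
ee_rot: [-3.141, -0.001, -1.173]
wrist_force: [-0.7, 0.8, -1.1]
opening: 0.0301
t: 11.9
eef_pos: [0.4407, -0.1881, 0.0257]
ee_rot: [-3.141, -0.001, -1.173]
wrist_force: [0.3, -0.7, -0.3]
opening: 0.047
t: 12.4
eef_pos: [0.4402, -0.1875, 0.0256]
ee_rot: [-3.141, 0.001, -1.173]
wrist_force: [-2.3, 2.3, 6.6]
opening: 0.0298
```

View pics/w8.png

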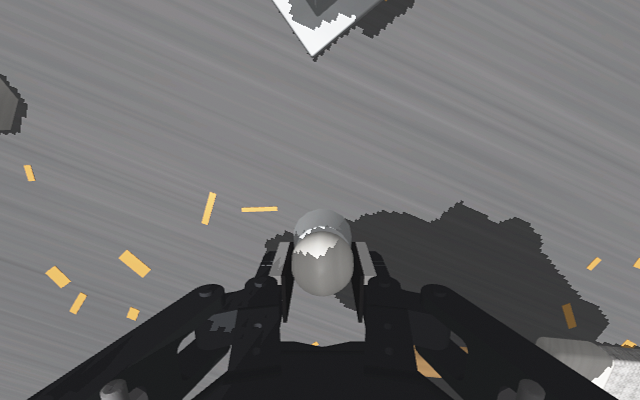

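```bash
python3 -m inch '[[0,0,4,0,0.2],[0,0,15,0,0.2],[0,0,30,0,0.2],[0,0,40,0,0.2],[10,15,40,0,0.2],[22,40,20,0,0.2],[25,45,0,0,0.2],[25,45,0,0,0.2],[25,45,0,0,0.2],[25,45,0,0,0.2]]' 
python3 -m inch '[[25,45,0,0,0.2],[20,30,0,0,0.2],[10,17,0,0,0.2],[0,0,0,0,0.2],[0,0,0,0,0.2]]'
python3 - <<'E'
from h import *
np.set_printoptions(precision=4,suppress=True)
im,d=shot('wrist','w9.png'); s=bot.sense()
print(s['wrist_force'],s['opening'],s['eef_pos'],s['t'])
r=bot.silhouettes('wrist','dish_large')
P=cloud('wrist',d); q=P[r[0]['mask']]
t=q[(q[:,2]>.0525)&(q[:,2]<.057)]
t=(t[:,:2]*1000).astype(np.float32)
print('top',len(t),cv2.minEnclosingCircle(t),cv2.minAreaRect(t))
hz=[]
g=cv2.cvtColor(im,cv2.COLOR_RGB2GRAY)
cv2.imwrite('pics/w9z.png',cv2.resize(im[110:270,240:400],(600,600),interpolation=cv2.INTER_CUBIC)[:,:,::-1])
E
```

```text
t: 13.7
eef_pos: [0.5729, 0.0485, 0.1742]
ee_rot: [3.141, -0.0, -1.173]
wrist_force: [0.3, -0.6, -0.8]
opening: 0.0303
t: 14.32
eef_pos: [0.6269, 0.1384, 0.174]
ee_rot: [3.141, 0.0, -1.173]
wrist_force: [0.0, -0.6, -1.2]
opening: 0.0302
[ 0.092   0.2599 -0.4259] 0.03008116392957178 [0.6269 0.1382 0.1742] 14.375
top 0 ((0.0, 0.0), 0.0) ((0.0, 0.0), (0.0, 0.0), 0.0)
```

View pics/w9z.png

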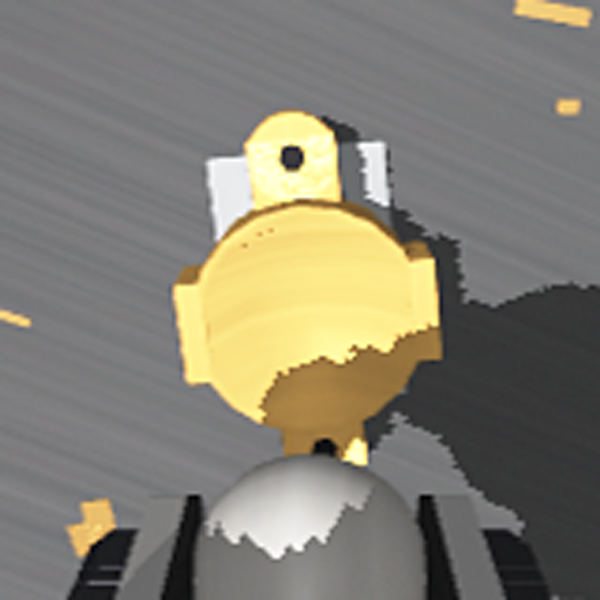

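Run:
```python
from h import *
np.set_printoptions(precision=4,suppress=True)
a=ray('wrist',(317.6,151.9),.040);b=ray('wrist',(326.1,229.7),.040);print(a,b,(a+b)/2,np.degrees(np.arctan2(*(a-b)[[1,0]])),np.linalg.norm(a-b))
im,d=bot.camera('wrist');P=cloud('wrist',d)
m=np.zeros((400,640),bool);m[140:229,285:360]=1
hsv=cv2.cvtColor(im,cv2.COLOR_RGB2HSV); q=P[m&(hsv[...,1]>90)]
t=q[(q[:,2]>.0525)&(q[:,2]<.057)];t=(t[:,:2]*1000).astype(np.float32)
print(len(t),cv2.minEnclosingCircle(t),cv2.minAreaRect(t),P[186:192,320,2])
```

```text
[0.6629 0.157  0.04  ] [0.5944 0.1193 0.04  ] [0.6286 0.1382 0.04  ] 28.790390829533116 0.07819273803611677
1543 ((629.6209106445312, 138.877197265625), 33.83506393432617) ((629.173583984375, 138.59054565429688), (57.24773025512695, 63.811519622802734), 28.86239242553711) [0.048  0.0478 0.0492 0.0472 0.0482 0.0482]
```

The seat is unmoved, with its centre at (0.629, 0.1385) and its yaw at 28.8°. I'll lower the ball.

```bash
python3 -m inch '[[1,0,-35,0,0.2],[0,0,-45,0,0.2],[0,0,-25,0,0.2],[0,0,-9,0,0.2],[0,0,-4,0,0.2],[0,0,0,0,0.2],[0,0,0,0,0.2]]' 
python3 -m inch '[[0,0,-1,0,0.2],[0,0,-1,0,0.2],[0,0,0,0,0.2]]' 
python3 -c "
from h import *
shot('wrist','w10.png')"
```

```text
t: 15.35
eef_pos: [0.629, 0.1391, 0.0574]
ee_rot: [-3.14, -0.0, -1.173]
wrist_force: [0.7, 0.5, -2.0]
opening: 0.0302
t: 15.72
eef_pos: [0.6283, 0.139, 0.0542]
ee_rot: [3.141, 0.0, -1.173]
wrist_force: [0.0, -1.0, -1.8]
opening: 0.0302
```

View pics/w10.png

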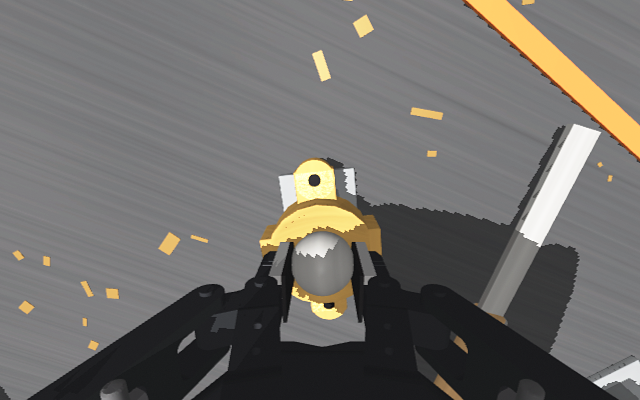

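```bash
python3 -m inch '[[0,0,-1,0,0.2],[0,0,0,0,0.2]]' ; python3 -m inch '[[0,0,-1,0,0.2],[0,0,0,0,0.2]]'
```

```text
t: 16.02
eef_pos: [0.6285, 0.1391, 0.0535]
ee_rot: [-3.141, 0.0, -1.173]
wrist_force: [-1.5, -0.7, 1.7]
opening: 0.0298
t: 16.27
eef_pos: [0.6287, 0.1392, 0.0534]
ee_rot: [-3.14, -0.0, -1.173]
wrist_force: [-1.9, -0.9, 9.0]
opening: 0.03
```

Light contact at the expected height. I'll ease off 1 mm, open gently and rise.

```bash
python3 -m inch '[[0,0,1,0,0.36],[0,0,0,0,0.4],[0,0,0,0,0.5],[0,0,0,0,0.55],[0,0,0,0,0.6],[0,0,5,0,0.6],[0,0,25,0,0.6],[0,0,40,0,0.6],[0,0,40,0,0.6],[0,0,0,0,0.6]]'
python3 - <<'E'
from h import *
np.set_printoptions(precision=4,suppress=True)
im,d=shot('wrist','w11.png'); s=bot.sense();print(s['eef_pos'],s['t'])
r=bot.landmark_of('wrist','ball_large_center')
if r: print(r[0],ray('wrist',r[0]['point'],.0624))
P=cloud('wrist',d);q=P[(P[...,2]>.064)&(P[...,2]<.085)&(abs(P[...,0]-.629)<.02)&(abs(P[...,1]-.139)<.02)]
A=np.c_[2*q,np.ones(len(q))]; x=np.linalg.lstsq(A,(q**2).sum(1),rcond=None)[0]; print('sphere',x[:3],np.sqrt(x[3]+x[:3]@x[:3]),len(q))
# small ball from top (again)
for cam in('top',):
  r=bot.camera(cam)
E
```

```text
t: 17.52
eef_pos: [0.6302, 0.1395, 0.1672]
ee_rot: [-3.135, -0.001, -1.173]
wrist_force: [0.5, -0.2, 0.3]
opening: 0.0515
[0.6293 0.1392 0.1651] 17.575
{'point': [319.1, 207.0], 'confidence': 0.71} [0.6249 0.1396 0.0624]
sphere [0.6267 0.1379 0.06  ] 0.015525227081517136 932
```

View pics/w11.png

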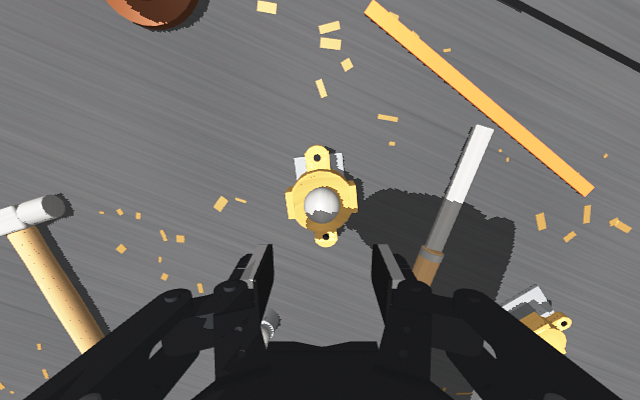

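The large ball rests in the middle of its seat at (322,205). Next is the small ball.

```bash
python3 -m inch '[[-20,0,10,0,0.6],[-40,0,10,0,0.6],[-40,0,0,0,0.6],[-40,0,0,0,0.6],[-30,0,0,0,0.6],[-10,0,0,0,0.6],[0,0,0,0,0.6],[0,0,0,0,0.6]]'
python3 - <<'E'
from h import *
np.set_printoptions(precision=4,suppress=True)
im,d=shot('wrist','w12.png'); s=bot.sense();print(s['eef_pos'],s['t'])
r=bot.landmark_of('wrist','ball_small_center')
for x in r[:2]: print(x,ray('wrist',x['point'],.030))
P=cloud('wrist',d);q=P[(P[...,2]>.029)&(P[...,2]<.055)&(abs(P[...,0]-.45)<.025)&(abs(P[...,1]-.14)<.025)]
A=np.c_[2*q,np.ones(len(q))]; x=np.linalg.lstsq(A,(q**2).sum(1),rcond=None)[0]; print('sphere',x[:3],np.sqrt(x[3]+x[:3]@x[:3]),len(q))
E
```

```text
t: 18.68
eef_pos: [0.4493, 0.1391, 0.183]
ee_rot: [-3.142, 0.0, -1.173]
wrist_force: [0.1, 0.3, 0.2]
opening: 0.0509
[0.4493 0.1391 0.183 ] 18.725
{'point': [320.9, 189.0], 'confidence': 0.61} [0.4494 0.1397 0.03  ]
sphere [0.4506 0.1404 0.0314] 0.011531741740130677 422
```

View pics/w12.png

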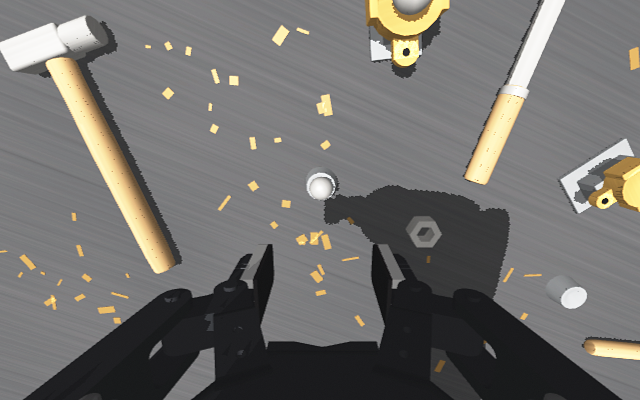

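The small ball is at (320,187), measured at (0.450, 0.140).

```bash
python3 -m inch '[[1,1,-40,0,0.6],[0,0,-45,0,0.6],[0,0,-40,0,0.6],[0,0,-24,0,0.6],[0,0,-11,0,0.6],[0,0,0,0,0.6],[0,0,0,0,0.1],[0,0,0,0,0.1],[0,0,0,0,0.1],[0,0,0,0,0.1]]' 25
python3 -m inch '[[0,0,0,0,0.1],[0,0,0,0,0.1]]'
python3 -c "
from h import *
shot('wrist','w13.png')"
```

```text
t: 20.02
eef_pos: [0.45, 0.1409, 0.0244]
ee_rot: [-3.139, 0.001, -1.173]
wrist_force: [-2.1, 4.2, 6.5]
opening: 0.0218
t: 20.27
eef_pos: [0.45, 0.1409, 0.0245]
ee_rot: [-3.139, 0.001, -1.172]
wrist_force: [-2.4, 4.4, 6.4]
opening: 0.0224
```

View pics/w13.png

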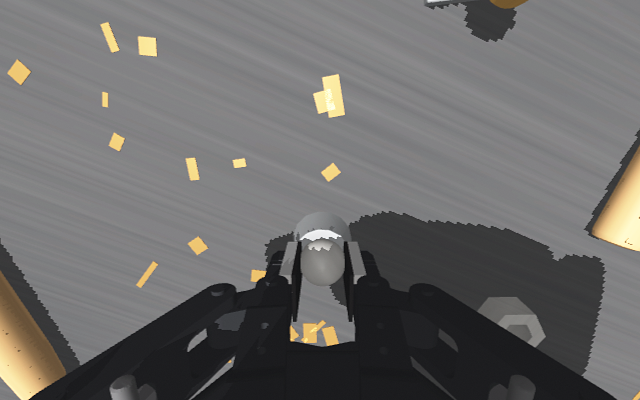

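The grip is only about 3.5 mm above the tips, so I'll regrip slightly lower and then lift.

```bash
python3 -m inch '[[0,0,0,0,0.45],[0,0,0,0,0.45],[0,0,-1,0,0.45],[0,0,0,0,0.45]]' 
python3 -m inch '[[0,0,0,0,0.1],[0,0,0,0,0.1],[0,0,0,0,0.1],[0,0,0,0,0.1]]' 25
python3 -m inch '[[0,0,4,0,0.1],[0,0,10,0,0.1],[0,0,25,0,0.1],[0,0,40,0,0.1],[0,0,45,0,0.1],[0,0,30,0,0.1],[0,0,0,0,0.1]]' 
python3 -c "
from h import *
shot('wrist','w14.png')"
```

```text
t: 20.82
eef_pos: [0.4493, 0.1399, 0.0221]
ee_rot: [3.141, 0.0, -1.173]
wrist_force: [0.2, 0.3, -0.8]
opening: 0.0386
t: 21.32
eef_pos: [0.4492, 0.1405, 0.0224]
ee_rot: [-3.141, 0.001, -1.173]
wrist_force: [-2.9, 5.3, 5.0]
opening: 0.0219
t: 22.2
eef_pos: [0.4508, 0.1402, 0.1789]
ee_rot: [-3.137, -0.001, -1.173]
wrist_force: [1.0, -0.3, -0.7]
opening: 0.0218
```

View pics/w14.png

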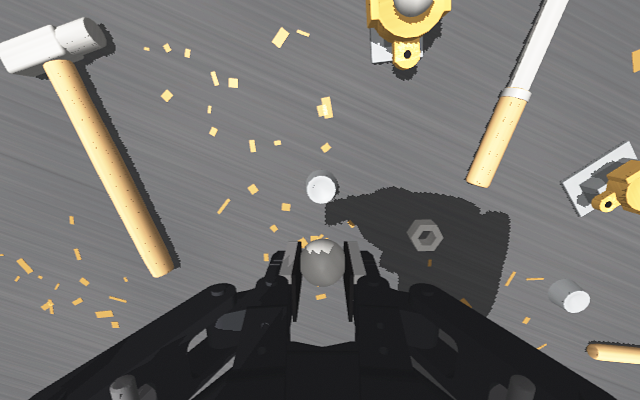

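The small ball is held at (322,261). I'll carry it to the small seat.

```bash
python3 -m inch '[[8,-20,0,0,0.1],[18,-40,0,0,0.1],[20,-45,0,0,0.1],[20,-45,0,0,0.1],[20,-45,0,0,0.1],[20,-45,0,0,0.1],[14,-28,0,0,0.1],[5,-12,0,0,0.1],[0,0,0,0,0.1],[0,0,0,0,0.1]]'
python3 - <<'E'
from h import *
np.set_printoptions(precision=4,suppress=True)
im,d=shot('wrist','w15.png'); s=bot.sense();print(s['eef_pos'],s['opening'],s['t'])
P=cloud('wrist',d)
for k in('dish_small_mid',):
  for x in bot.landmark_of('wrist',k)[:2]: print(x,ray('wrist',x['point'],.0406))
hsv=cv2.cvtColor(im,cv2.COLOR_RGB2HSV)
q=P[(hsv[...,1]>90)&(abs(P[...,0]-.577)<.05)&(abs(P[...,1]+.14)<.05)&(P[...,2]>.0495)&(P[...,2]<.055)]
t=(q[:,:2]*1000).astype(np.float32); print(len(t),cv2.minEnclosingCircle(t),cv2.minAreaRect(t))
cv2.imwrite('pics/w15z.png',cv2.resize(im[110:270,240:400],(600,600),interpolation=cv2.INTER_CUBIC)[:,:,::-1])
E
```

```text
t: 23.5
eef_pos: [0.5737, -0.1389, 0.176]
ee_rot: [3.141, 0.001, -1.172]
wrist_force: [0.2, 0.6, 0.1]
opening: 0.0217
[ 0.5738 -0.1388  0.1762] 0.021910194348938317 23.55
{'point': [322.5, 192.1], 'confidence': 0.89} [ 0.5757 -0.1393  0.0406]
{'point': [72.5, 25.0], 'confidence': 0.36} [0.6273 0.11   0.0406]
1102 ((576.4909057617188, -140.99417114257812), 25.475311279296875) ((576.91259765625, -141.5371551513672), (45.60190200805664, 40.53590774536133), 59.968021392822266)
```

View pics/w15z.png

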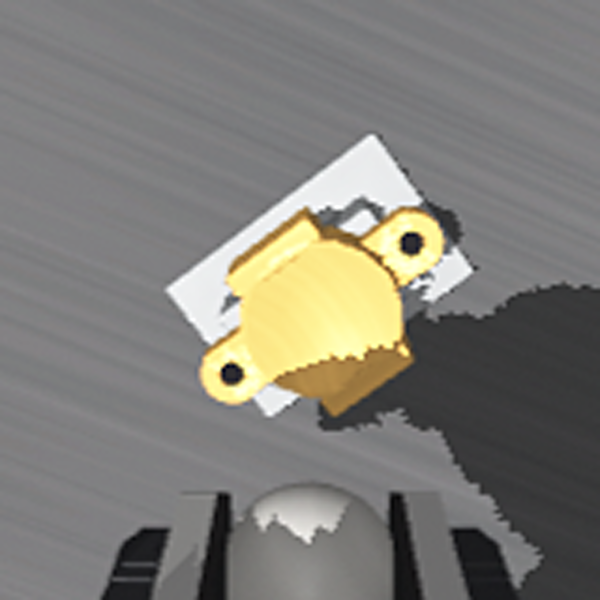

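The seat's top is centred at (0.577, −0.141), so I'll shift (+2, −2) and go down.

```bash
python3 -m inch '[[2,-2,-40,0,0.1],[0,0,-45,0,0.1],[0,0,-25,0,0.1],[0,0,-8,0,0.1],[0,0,-4,0,0.1],[0,0,0,0,0.1],[0,0,0,0,0.1]]'
python3 -m inch '[[0,0,-1,0,0.1],[0,0,0,0,0.1]]'
python3 -m inch '[[0,0,-1,0,0.1],[0,0,0,0,0.1]]'
python3 -c "
from h import *
shot('wrist','w16.png')"
```

```text
t: 24.48
eef_pos: [0.577, -0.1421, 0.0553]
ee_rot: [-3.14, -0.001, -1.173]
wrist_force: [-0.1, -0.8, -1.1]
opening: 0.0222
t: 24.72
eef_pos: [0.5764, -0.142, 0.0535]
ee_rot: [-3.141, -0.0, -1.173]
wrist_force: [0.3, -0.2, -0.9]
opening: 0.022
t: 24.98
eef_pos: [0.5763, -0.142, 0.0522]
ee_rot: [3.141, 0.0, -1.173]
wrist_force: [-1.2, 0.4, -0.6]
opening: 0.0218
```

View pics/w16.png

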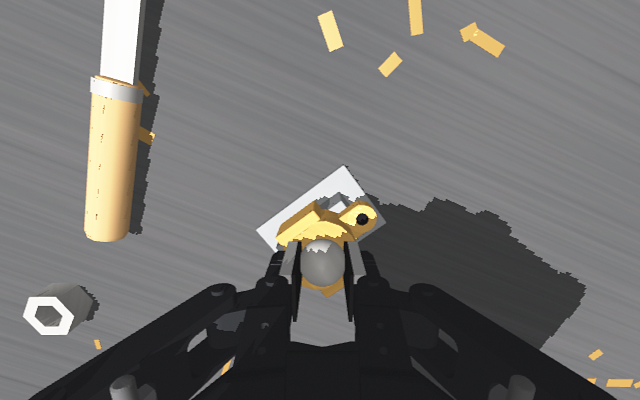

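```bash
python3 -m inch '[[0,1,-1,0,0.1],[0,0,0,0,0.1]]'; python3 -m inch '[[0,0,-1,0,0.1],[0,0,0,0,0.1]]'
```

```text
t: 25.28
eef_pos: [0.5764, -0.1411, 0.0514]
ee_rot: [-3.142, -0.0, -1.173]
wrist_force: [0.0, -0.8, -1.1]
opening: 0.0219
t: 25.52
eef_pos: [0.5765, -0.1411, 0.0511]
ee_rot: [-3.141, -0.001, -1.173]
wrist_force: [-3.1, -0.9, 8.2]
opening: 0.0219
```

Contact of 8 N at the expected height. I'll ease up 1 mm, open and rise.

```bash
python3 -m inch '[[0,0,1,0,0.27],[0,0,0,0,0.3],[0,0,0,0,0.4],[0,0,0,0,0.5],[0,0,0,0,0.5],[0,0,5,0,0.5],[0,0,25,0,0.5],[0,0,40,0,0.5],[0,0,40,0,0.5],[0,0,0,0,0.5]]'
python3 - <<'E'
from h import *
np.set_printoptions(precision=4,suppress=True)
im,d=shot('wrist','w17.png'); s=bot.sense();print(s['eef_pos'],s['t'])
P=cloud('wrist',d);q=P[(P[...,2]>.060)&(P[...,2]<.085)&(abs(P[...,0]-.577)<.02)&(abs(P[...,1]+.141)<.02)]
A=np.c_[2*q,np.ones(len(q))]; x=np.linalg.lstsq(A,(q**2).sum(1),rcond=None)[0]; print('sphere',x[:3],np.sqrt(x[3]+x[:3]@x[:3]),len(q))
E
```

```text
t: 26.78
eef_pos: [0.5782, -0.1414, 0.1649]
ee_rot: [-3.137, -0.004, -1.173]
wrist_force: [0.4, -0.2, -0.5]
opening: 0.0427
[ 0.5772 -0.1412  0.1629] 26.825
sphere [ 0.5752 -0.1415  0.0576] 0.01155260015675852 521
```

View pics/w17.png

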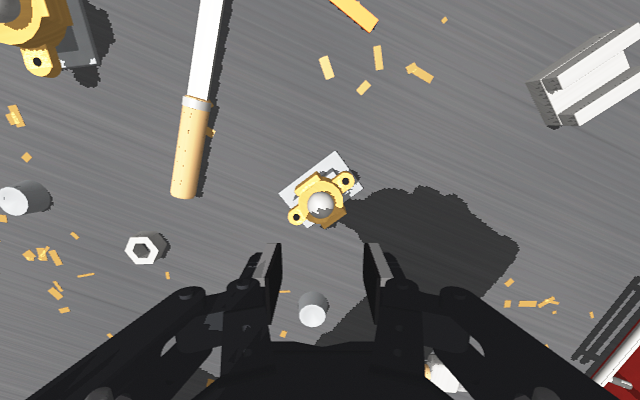

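The small ball is seated at (320,203). I'll move back over the large seat and turn +6° to line up with its pads.

```bash
python3 -m inch '[[4,20,10,0,0.8],[8,42,10,1,1],[8,45,0,1,1],[8,45,0,1,1],[8,45,0,1,1],[8,45,0,1,1],[6,28,0,1,1],[2,10,0,0,1],[0,0,0,0,1],[0,0,0,0,1]]'
python3 - <<'E'
from h import *
np.set_printoptions(precision=4,suppress=True)
im,d=shot('wrist','w18.png'); s=bot.sense();print(s['eef_pos'],np.degrees(s['ee_rot']),s['opening'],s['t'])
P=cloud('wrist',d)
hsv=cv2.cvtColor(im,cv2.COLOR_RGB2HSV)
q=P[(hsv[...,1]>90)&(abs(P[...,0]-.629)<.05)&(abs(P[...,1]-.139)<.05)&(P[...,2]>.0515)&(P[...,2]<.057)]
t=(q[:,:2]*1000).astype(np.float32); print(len(t),cv2.minEnclosingCircle(t),cv2.minAreaRect(t))
for x in bot.landmark_of('wrist','dish_large_mid')[:1]: print(x,ray('wrist',x['point'],.042))
q=P[(P[...,2]>.064)&(P[...,2]<.085)&(abs(P[...,0]-.629)<.02)&(abs(P[...,1]-.139)<.02)]
A=np.c_[2*q,np.ones(len(q))]; x=np.linalg.lstsq(A,(q**2).sum(1),rcond=None)[0]; print('sphere',x[:3],np.sqrt(x[3]+x[:3]@x[:3]),len(q))
cv2.imwrite('pics/w18z.png',cv2.resize(im[110:270,240:400],(600,600),interpolation=cv2.INTER_CUBIC)[:,:,::-1])
E
```

```text
t: 28.08
eef_pos: [0.6281, 0.1382, 0.1812]
ee_rot: [3.141, 0.0, -1.069]
wrist_force: [0.4, -0.4, -0.4]
opening: 0.0858
[0.6281 0.138  0.1813] [179.9755   0.002  -61.2833] 0.08505150733716486 28.125
1740 ((629.499267578125, 138.31031799316406), 33.77512741088867) ((629.25244140625, 138.44677734375), (57.744422912597656, 63.923316955566406), 29.825145721435547)
{'point': [319.3, 191.6], 'confidence': 0.82} [0.6281 0.1402 0.042 ]
sphere [0.6293 0.1384 0.0639] 0.01551201736972194 923
```

View pics/w18z.png

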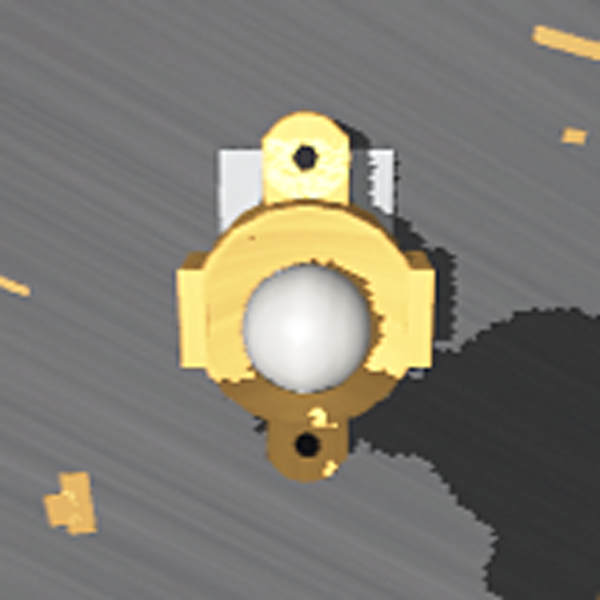

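The seat is square to the jaws, with its holes one above the other at crop column 306, and the ball is centred. I'll lower around it and close in small steps.

```bash
python3 -m inch '[[1,0,-35,0,1],[0,0,-40,0,1],[0,0,-35,0,1],[0,0,-25,0,1],[0,0,-14,0,1],[0,0,-9,0,1],[0,0,0,0,1],[0,0,0,0,1]]' 25
python3 -c "
from h import *
print(bot.sense()['wrist_force']);shot('wrist','w19.png')"
```

```text
t: 29.18
eef_pos: [0.63, 0.1391, 0.0242]
ee_rot: [-3.14, -0.0, -1.068]
wrist_force: [0.9, -0.1, 0.6]
opening: 0.0854
[ 0.89412995 -0.06087596  0.63894366]
```

View pics/w19.png

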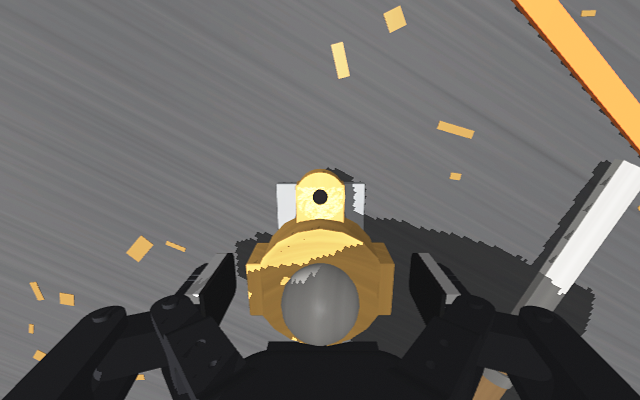

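```bash
python3 -m inch '[[0,0,0,0,0.92],[0,0,0,0,0.86],[0,0,0,0,0.82],[0,0,0,0,0.79],[0,0,0,0,0.77],[0,0,0,0,0.75],[0,0,0,0,0.73],[0,0,0,0,0.7],[0,0,0,0,0.65],[0,0,0,0,0.6]]' 25
python3 -m inch '[[0,0,0,0,0.6],[0,0,0,0,0.6]]' 60
python3 -c "
from h import *
print(bot.sense()['wrist_force']);shot('wrist','w20.png')"
```

```text
t: 30.48
eef_pos: [0.6292, 0.1394, 0.0235]
ee_rot: [-3.141, 0.001, -1.068]
wrist_force: [-4.3, 4.0, 5.7]
opening: 0.0636
t: 30.72
eef_pos: [0.6293, 0.1394, 0.0238]
ee_rot: [-3.141, 0.001, -1.068]
wrist_force: [-3.8, 3.7, 6.6]
opening: 0.063
[-3.82929705  3.73468854  6.6028258 ]
```

View pics/w20.png

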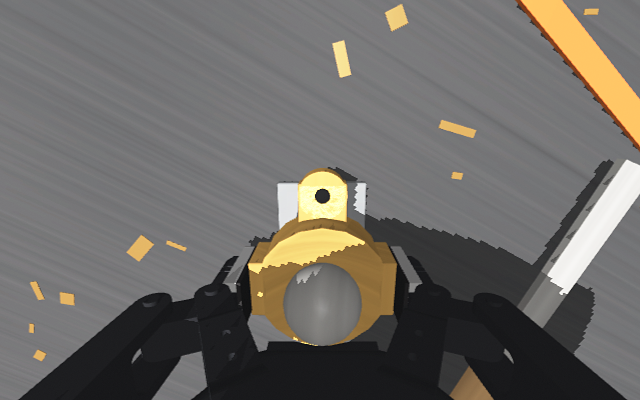

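The seat is gripped at 63 mm with the ball still in the middle at (322,305). I'll lift gently, straight up.

```bash
python3 -m inch '[[0,0,1,0,0.6],[0,0,1,0,0.6],[0,0,2,0,0.6],[0,0,4,0,0.6],[0,0,5,0,0.6],[0,0,5,0,0.6],[0,0,3,0,0.6],[0,0,1,0,0.6],[0,0,0,0,0.6],[0,0,0,0,0.6]]'
python3 - <<'E'
from h import *
s=bot.sense();print(s['wrist_force'],s['torque']);shot('wrist','w21.png')
im2,d2=shot('scene','s21.png'); cv2.imwrite('pics/s21z.png',cv2.resize(im2[190:290,250:380],(780,600),interpolation=cv2.INTER_CUBIC)[:,:,::-1])
E
```

```text
t: 32.02
eef_pos: [0.6292, 0.139, 0.0451]
ee_rot: [3.141, 0.0, -1.068]
wrist_force: [0.3, 0.6, -4.1]
opening: 0.0633
[ 0.30657193  0.61665714 -4.10972608] [ 0.01777869 -0.01848012  0.05025688]
```

View pics/w21.png

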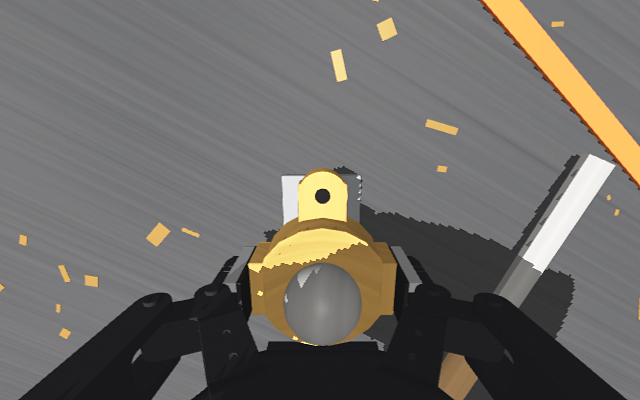

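View pics/s21z.png

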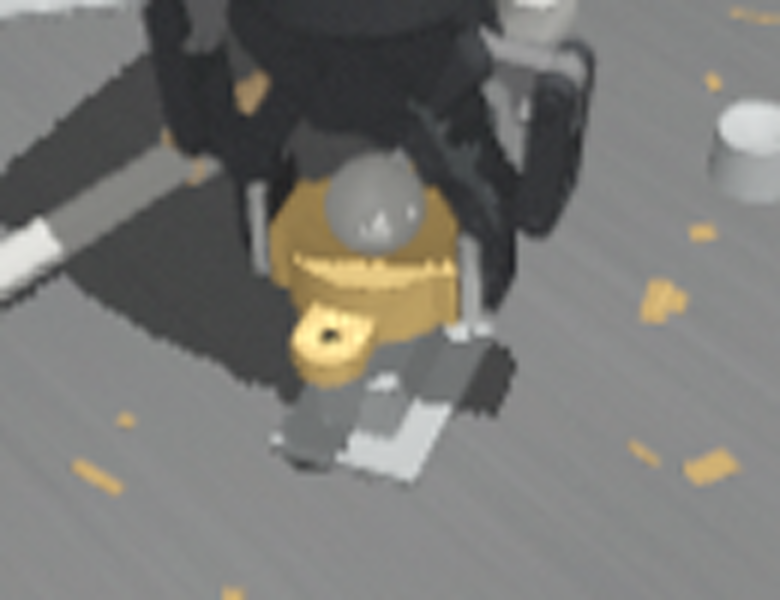

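The seat is off its rest, level, and the ball has not shifted. I'll raise it the remaining ~79 mm and then turn it +90° with smooth ramps.

```bash
python3 -m inch '[[0,0,3,0,0.6],[0,0,6,0,0.6],[0,0,10,0,0.6],[0,0,13,0,0.6],[0,0,14,0,0.6],[0,0,13,0,0.6],[0,0,10,0,0.6],[0,0,6,0,0.6],[0,0,3,0,0.6],[0,0,0,0,0.6]]' 
python3 -m inch '[[0,0,0,1,0.6],[0,0,0,2,0.6],[0,0,0,3,0.6],[0,0,0,4,0.6],[0,0,0,4,0.6],[0,0,0,4,0.6],[0,0,0,4,0.6],[0,0,0,4,0.6],[0,0,0,4,0.6],[0,0,0,4,0.6]]' 
python3 -c "
from h import *
print(bot.sense()['q']);shot('wrist','w22.png')"
```

```text
t: 33.38
eef_pos: [0.6293, 0.139, 0.1232]
ee_rot: [3.141, 0.0, -1.068]
wrist_force: [-0.4, 0.1, -4.4]
opening: 0.063
t: 34.62
eef_pos: [0.6293, 0.139, 0.1231]
ee_rot: [3.141, 0.0, -0.471]
wrist_force: [0.1, -0.9, -4.5]
opening: 0.0632
[2.17328632e-01 4.91106354e-01 9.12787068e-02 1.17137727e+00
 9.11338482e-05 2.25927645e+00]
```

View pics/w22.png

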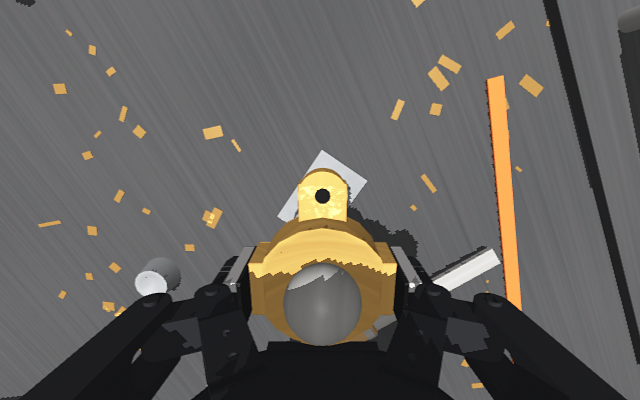

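Ball still centred at (322,305); 56° to go.

```bash
python3 -m inch '[[0,0,0,4,0.6],[0,0,0,5,0.6],[0,0,0,6,0.6],[0,0,0,6,0.6],[0,0,0,6,0.6],[0,0,0,6,0.6],[0,0,0,6,0.6],[0,0,0,5,0.6],[0,0,0,4,0.6],[0,0,0,4,0.6]]' 
python3 -m inch '[[0,0,0,2,0.6],[0,0,0,2,0.6],[0,0,0,0,0.6],[0,0,0,0,0.6],[0,0,0,0,0.6],[0,0,0,0,0.6],[0,0,0,0,0.6],[0,0,0,0,0.6]]'
python3 - <<'E'
from h import *
s=bot.sense();print(np.degrees(s['ee_rot']),s['eef_pos'],abs(s['qd']).max(),s['wrist_force'],s['torque']);im,d=shot('wrist','w23.png')
P=cloud('wrist',d);e=s['eef_pos']
q=P[(P[...,2]>.158)&(P[...,2]<.185)&(np.hypot(P[...,0]-e[0],P[...,1]-e[1])<.018)]
hsv=cv2.cvtColor(im,cv2.COLOR_RGB2HSV)
g=P[(hsv[...,1]>90)&(np.hypot(P[...,0]-e[0],P[...,1]-e[1])<.06)&(P[...,2]>.11)]
ear=g[g[:,2]<.143]; print('ear z',np.median(ear[:,2]))
A=np.c_[2*q,np.ones(len(q))]; x=np.linalg.lstsq(A,(q**2).sum(1),rcond=None)[0]; print('sphere',x[:3],np.sqrt(x[3]+x[:3]@x[:3]),len(q))
im2,d2=shot('scene','s23.png'); cv2.imwrite('pics/s23z.png',cv2.resize(im2[150:290,230:412],(780,600),interpolation=cv2.INTER_CUBIC)[:,:,::-1])
shot('top','t23.png')
E
```

```text
t: 35.92
eef_pos: [0.6293, 0.139, 0.1231]
ee_rot: [-3.142, 0.0, 0.435]
wrist_force: [0.0, -0.4, -5.2]
opening: 0.0627
t: 36.92
eef_pos: [0.6294, 0.139, 0.1233]
ee_rot: [-3.142, 0.0, 0.502]
wrist_force: [0.1, -0.1, -5.0]
opening: 0.063
[-1.79998753e+02  6.33426003e-03  2.87888854e+01] [0.6293583  0.13903791 0.12327647] 0.001893382743677041 [ 0.1211311  -0.13895688 -4.97607744] [0.02419029 0.03979483 0.01899019]
ear z 0.14037169866591012
sphere [0.63043546 0.13783681 0.16304216] 0.015559398181166232 5068
```

View pics/w23.png

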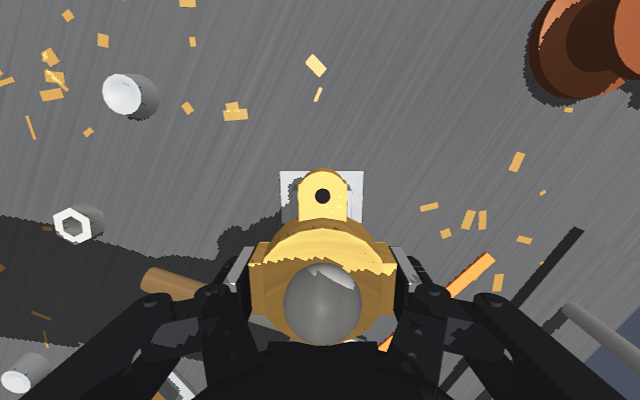

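View pics/s23z.png

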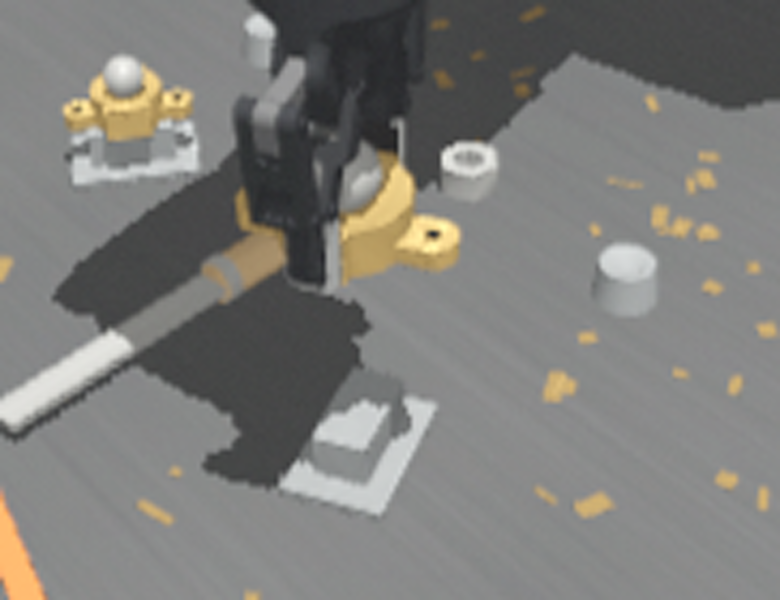

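View pics/t23.png

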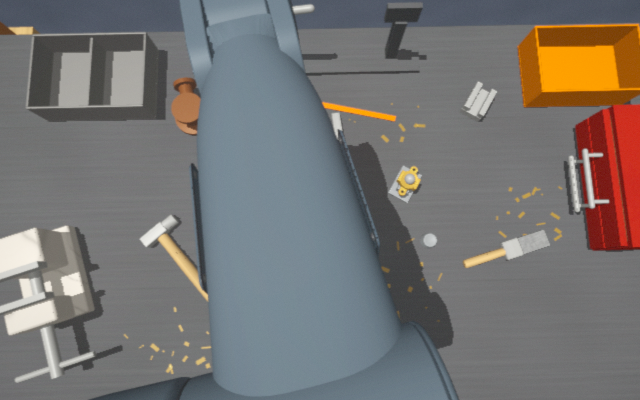

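The pictures show the seat held level and crosswise to its rest, with the ball in the middle. The ear tops are at 140 mm, so the underside is 100 mm above the rest. The small seat with its ball and the bystanders are undisturbed, so I'm handing the job in.

```bash
python3 -c "
from bench import bot
print(bot.close_job())"
```

```text
the job is handed in; nothing more can be done
None
```

The job is handed in, at about 37 s of the 72 s allowed. Both balls are in their own seats. The large seat is gripped level about 10 cm above its rest, turned a quarter turn, with its ball in the middle.

**Last checks**
- **Height:** the ear tops read 140 mm, which puts the underside at 130 mm, 100 mm above the rest's top.
- **Turn and level:** the tool turned from −61.3° to +28.8°, and its tilt is below 0.01°.
- **Ball position:** a sphere fit puts the large ball within about 2 mm of the tool axis. It did not move visibly in the pictures during the lift and turn.
- **Stillness and load:** the arm is still, and the wrist load of about 5 N is roughly the weight of the seat plus ball.
- **Surroundings:** the small seat stands on its rest with its ball in the middle. I could see no change in the file, nut, hammer or brush. The arm hides parts of some of them in the last top picture.

**What went wrong on the way**
- **Large ball grip:** the depth reading of the fingertip height was several mm off, so I first gripped the large ball too low. The fingertips touched the large seat's rim with a measured force of about 23 N.
- **Fix:** I backed off, put the ball back in its cup, gripped it higher and set it down with light contact. The seat measured the same position afterwards.
- **Small ball grip:** I also regripped the small ball slightly lower before carrying it.

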